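# Shut the radio's battery door, refit its volume knob and hold it pressed in

### The job

The desk radio has fresh batteries: first push its battery door shut until it snaps under its catch. Then pick up the loose volume knob, turn it so that the flat in its socket matches the flat of the D-shaped shaft on top of the radio, push it fully home on the shaft, press shaft and knob in against the spring to switch the radio on, and finish while still holding the knob pressed in. Leave the screwdriver, the stapler and the roll of tape where they are.

Things in the scene. Friction and masses are not known exactly. Their poses are not given: they have to be found in the camera images.
- radio: Cream desk radio, fixed to the desk, a box 150 mm deep (its x), 270 mm wide (its y) and 75 mm high. Origin: centre of its underside, on the desk. Its front, with speaker and display, faces its -x side (towards the robot at yaw 0). On its flat top lies the battery bay on the +y half and the knob shaft on the -y half; nothing else stands up from the top.
- battery_door (a joint): Opening angle of the dark grey battery door in the radio's top, rad: 0 shut, flush with the top; grows as its near edge rises. It stays where it is left (starts 0.5 to 0.95). A sprung catch at the near edge resists from about 0.14 to 0.07 rad; pushing down past it (about 4 to 5 N at the near edge, 8 to 10 N half-way to the hinge) lets the door snap under it and stay shut, below 0.02.
- door_hinge (a point): Middle of the battery door's hinge line (along the radio's y at the door's far edge), level with the radio's top (75 mm above the desk). The door is 66 mm wide (radio's y), 6 mm thick, and reaches 80 mm from this line towards the radio's -x. Pushed straight down on its outer face at 40 mm from the hinge, it is met at every starting angle.
- door_edge (a point): Middle of the door's free near edge on its outer face, 80 mm from the hinge line; level with the radio's top when shut.
- shaft_tip (a point): Centre of the top end of the upright brass D-shaft: 16 mm diameter, one flat 5 mm from the axis, on the -x side of this point's frame (x and y axes turn with the shaft, z up); tip tapered over its last 2 mm. It stands 21 mm above the radio's top (96 mm above the desk) when not pressed, 75 mm to the radio's -y side of the middle. The shaft turns only stiffly (0.3 N m); its flat starts within 0.35 rad of facing the radio's front.
- dial_mark (a point): Outer end of the orange line on the flat dark disc (66 mm across) that lies on the radio's top round the shaft and turns with it; 32 mm from the shaft's axis. The line marks the side on which the shaft's flat lies.
- shaft_press (a joint): How far the shaft is pressed down into the radio, m: 0 out, 0.005 fully in. A spring pushes back with 3 N at the start and 8 N fully in; it comes out again when let go. Fully in, a fitted knob still clears the radio's top by 3 mm.
- knob: Loose round aluminium volume knob with dark ribs, upright on the desk to the right of the radio: 46 mm diameter, 30 mm high, 60 g. Origin: centre of its underside; z up. In its underside is a D-shaped socket 13 mm deep, 0.75 mm wider than the shaft all round, with its flat on the knob's -x side; an orange pointer line on the top and the side marks that same -x side. Fitted: its axes match those of shaft_tip within about 0.1 rad and its origin lies 13 mm below shaft_tip.
- screwdriver: Screwdriver with brown handle, 150 mm long, lying on the desk left of the radio; not to be disturbed.
- stapler: Black stapler, 36 x 128 x 48 mm, on the desk at the right beyond the knob; not to be disturbed.
- tape_roll: Black roll of tape, 55 mm across, 19 mm high, on the desk at the far right; not to be disturbed.

How it is judged:
On the way, in this order (a step that is already met when the one before it is completed fails the run):
1. the battery door is shut under its catch (value of joint battery_door below 0.02 rad), for 0.2 s.
2. the knob is fully home on the shaft, flat to flat (z of knob in the frame of shaft_tip below -0.0105 m and horizontal distance between knob and shaft_tip below 0.004 m and angle between the x axis of knob and the x axis of shaft_tip, either way round below 0.25 rad and angle between knob's own z axis and vertical below 0.1 rad), for 0.2 s.
At the end, for the whole second after the job is handed in: Door shut (below 0.02 rad); knob home on the shaft (underside 10.5 mm or more below the tip, axes within 4 mm and 0.25 rad, upright within 0.1 rad); fingers hold it with over 1 N and keep the shaft pressed in over 2.5 mm of its 5 mm through the last second (all of step 2 and value of joint battery_door below 0.02 rad and value of joint shaft_press above 0.0025 m and contact force between the fingers and knob above 1 N); the arm keeps its last pose, push and grip.
It fails at once if the screwdriver is disturbed (moved more than 20 mm) (distance of screwdriver from where it was at the start of the episode above 0.02 m).
It fails at once if the stapler is disturbed (moved more than 20 mm) (distance of stapler from where it was at the start of the episode above 0.02 m).
It fails at once if the roll of tape is disturbed (moved more than 20 mm) (distance of tape_roll from where it was at the start of the episode above 0.02 m).
It also fails if it takes over 54 s, if anything falls off the work surface, if the arm or the gripper's body presses on something with over 40 N, if the wrist force passes 120 N, or if a joint passes its speed limit or range.

### The arm

A 6-joint arm with a two-finger parallel gripper is mounted at the origin on a cart in front of the work surface, level with it; the furniture and walls round the work are solid. World frame = base frame: x ahead of the robot, y to its left, z up, the work surface at z = 0. Lengths are in m, angles in rad, forces in N, time in s.
With the tool pointing down it reaches from about 0.425 to 0.95 m from the base axis. Payload 3.5 kg.
Tool frame: the origin (TCP) lies midway between the tips of the shut fingers; the grasp point (between the pads) lies 19 mm behind it; z points along the fingers, y is the line along which they close (so a half turn about z gives the same grasp; the last joint's range is limited). The gripper opens to 85 mm and grips with 20 to 120 N. Pads are 22 mm wide; open, the fingers measure 114 mm over their backs; the gripper's body (76 mm by 85 mm) begins 54 mm behind the grasp point. The pads swing forward as they close: fully open they stand 13 mm farther back than shut.
Start: joints at [-1.431, 0.286, 1.577, -0, 1.279, -0.15], TCP at [0.193, -0.647, 0.231] pointing down, gripper open.
Joint ranges: [-2.77, 2.77], [-0.9, 2.22], [0.21, 2.48], [-1.53, 4.67], [0.24, 2.81], [-2.84, 2.84]. Speed limits (rad/s): [2.79, 2.79, 3.14, 3.14, 3.14, 3.14].

### API

Orientations are given as a 3x3 rotation matrix whose columns are the frame's x, y, z axes.
In Python, from bench import move_to, movel, move_joints, grip, wait, ik, get_obs, grab_frame, Unreachable, job_done gives the robot as it stands. The module is installed in compiled form; this text tells all that it offers. Calls block until the motion is done:
- move_to(position, orientation): joint-space move of the TCP to a pose.
- movel(position, orientation=None, feed=0.15, force_limit=None): straight line of the TCP; orientation=None keeps the orientation; feed is the mean speed in m/s. With force_limit (N) it stops when the force on the tool has changed by that much, and returns True; else False.
- move_joints(angles): joint-space move.
- grip(opening): finger opening in m; the grip force is fixed at half the most; returns when the fingers have stopped.
- wait(seconds).
- ik(position, orientation): joint angles nearest the present ones, or None.
- get_obs(): the state.
- grab_frame(name): name is "scene" or "top" or "wrist"; returns a dict with "image" (420x560x3 uint8, red, green, blue), "fx", "fy", "cx", "cy" (pixels), "world_to_cam" (4x4, takes a point from world to camera coordinates). Camera axes: x right, y down, z forward; pixel columns grow to the right and rows downward; lengths in m; the calibration is good to about 2 mm. A picture is of the moment at which its call begins. There is no depth.
A pose or a line that the arm cannot do raises Unreachable and nothing moves.
- job_done(): hands the job in; it is judged then, once.
The state is a dict: "clock": time; "joint_pos": joint angles; "dq": joint speeds; "joint_torque": joint torques, N m; "tool_pos": TCP position; "ee_rot": TCP orientation; "wrist_force": force on the tool from outside, world axes, zero at the start; "torque": the same for the moment, N m; "grip_width": finger opening in m; "finger_force": force on a finger pad.
Only numpy, scipy, OpenCV 4.12 (cv2) and the standard library are available. Lean on these libraries where they do the work, as an engineer would, in place of code of your own. Each camera call takes 0.05 s, during which the arm holds its last target. There are 200 camera calls.

## Working session

There is one attempt and no reset: what is moved stays moved. The work goes in short steps, each a Python script; the robot and the scene stay as the last script left them, time stands still between calls to the robot, and variables do not carry over. Pictures are saved under pics/ and viewed, at most 10 in all, crops included, and the job is handed in when it is done.

```bash
mkdir -p pics; cat > h.py <<'E'
import numpy as np, cv2
from bench import *
def ray(f,u,v):
    M=np.array(f["world_to_cam"]);R=M[:3,:3];t=M[:3,3]
    return -R.T@t, R.T@np.array([(u-f["cx"])/f["fx"],(v-f["cy"])/f["fy"],1.])
def onz(f,u,v,z):
    c,d=ray(f,u,v);return c+d*(z-c[2])/d[2]
def proj(f,p):
    q=np.array(f["world_to_cam"])@np.r_[p,1];return np.array([f["fx"]*q[0]/q[2]+f["cx"],f["fy"]*q[1]/q[2]+f["cy"]])
def save(f,n,crop=None,s=1):
    im=f["image"][:,:,::-1]
    if crop: u0,v0,u1,v1=crop; im=im[v0:v1,u0:u1]
    cv2.imwrite(f"pics/{n}.png",cv2.resize(im,None,fx=s,fy=s,interpolation=cv2.INTER_CUBIC))
def down(a):  # tool y (closing) direction at angle a, z down
    y=np.array([np.cos(a),np.sin(a),0]);z=np.array([0,0,-1.]);return np.c_[np.cross(y,z),y,z]
E
python3 - <<'E'
from h import *
import pickle
for n in("top","scene"):
    f=grab_frame(n);save(f,n+"0");pickle.dump(f,open(n+".pkl","wb"))
    c,d=ray(f,f["cx"],f["cy"]);print(n,c,d,f["fx"])
o=get_obs();print(o["clock"],o["ee_rot"],o["grip_width"])
E
```

```text
top [ 0.53152986 -0.04068894  1.28396829] [ 0.04264515  0.00892938 -0.99905038] 445.4708575880451
scene [-0.39618605  0.4296933   1.08473084] [ 0.68043641 -0.29887901 -0.66908716] 464.7497425815227
0.1 [[ 9.58298541e-01  2.85768813e-01 -3.03660938e-04]
 [ 2.85768795e-01 -9.58296211e-01  2.13739693e-03]
 [ 3.19804257e-04 -2.13504118e-03 -9.99997670e-01]] 0.08544477959566142
```

View pics/top0.png

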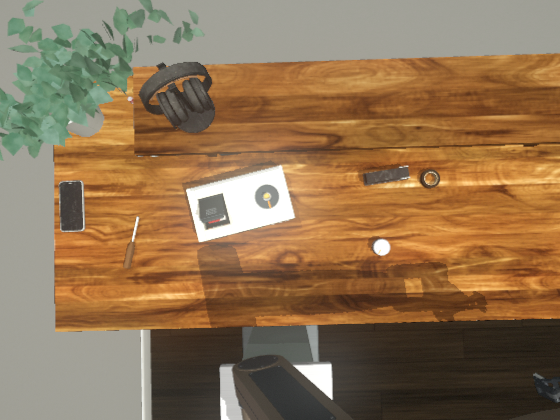

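View pics/scene0.png

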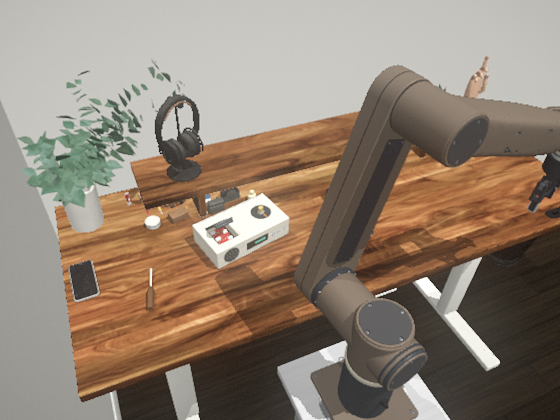

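Top view: the radio spans about (187-294, 166-241), with the open door at (212,208), the dial disc at (267,197) with its orange line pointing down, and the knob at (382,247). The stapler is at (387,175) and the tape at (430,179). The scene view shows the radio, and the arm hides the knob.

```bash
python3 - <<'E'
from h import *
import pickle
f=pickle.load(open("top.pkl","rb"));im=f["image"]
hsv=cv2.cvtColor(im,cv2.COLOR_RGB2HSV)
m=((hsv[...,1]<70)&(hsv[...,2]>150)).astype(np.uint8)*255
def big(m,box):
    z=np.zeros_like(m);u0,v0,u1,v1=box;z[v0:v1,u0:u1]=m[v0:v1,u0:u1]
    cs,_=cv2.findContours(z,cv2.RETR_EXTERNAL,cv2.CHAIN_APPROX_NONE);return max(cs,key=cv2.contourArea)
r=big(m,(170,150,310,255));P=np.array([onz(f,*p[0],.075)[:2] for p in r],np.float32)
(c,s,a)=cv2.minAreaRect(P);print("radio",c,s,a);print(cv2.boxPoints((c,s,a)))
k=big(m,(360,225,405,270));print("knobpx",cv2.minEnclosingCircle(k));
(u,v),rr=cv2.minEnclosingCircle(k);print("knob",onz(f,u,v,.03),rr/f["fx"]*1.254)
dark=((hsv[...,2]<90)).astype(np.uint8)*255
d=big(dark,(248,178,288,215));(u,v),rr=cv2.minEnclosingCircle(d);print("disc",onz(f,u,v,.075),rr/f["fx"]*1.209)
save(f,"topz",(180,155,400,270),3.6)
E
```

```text
radio (0.6086395382881165, 0.08007609844207764) (0.15353122353553772, 0.2716907262802124) 12.379817962646484
[[ 0.50453484  0.19630489]
 [ 0.562783   -0.06906845]
 [ 0.71274424 -0.03615269]
 [ 0.6544961   0.22922066]]
knobpx ((381.2069091796875, 246.96551513671875), 8.455401420593262)
knob [ 0.47696787 -0.30798739  0.03      ] 0.023801946189775852Traceback (most recent call last):
  File "<stdin>", line 14, in <module>
  File "<stdin>", line 8, in big
ValueError: max() iterable argument is empty
```

```bash
python3 - <<'E'
from h import *
import pickle
move_to([0.44,-0.305,0.25],down(-np.pi/2))
f=grab_frame("wrist");save(f,"wk");pickle.dump(f,open("wk.pkl","wb"));print(proj(f,[.477,-.308,.03]),ray(f,f["cx"],f["cy"]),get_obs()["joint_pos"])
y=.216;x=np.array([np.cos(y),np.sin(y),0])
move_to(np.array([.6086,.08,.30])-.05*x,down(-np.pi/2+y))
f2=grab_frame("wrist");save(f2,"wr");pickle.dump(f2,open("wr.pkl","wb"));print(ray(f2,f2["cx"],f2["cy"]),get_obs()["joint_pos"],get_obs()["clock"])
cv2.imwrite("pics/w1.png",cv2.resize(np.hstack([f["image"],f2["image"]])[:,:,::-1],(800,300),interpolation=cv2.INTER_AREA))
E
```

```text
[284.17028114 137.26004317] (array([ 0.51911142, -0.3052    ,  0.39302052]), array([-3.09577732e-01, -8.60633907e-04, -9.50873749e-01])) [-7.97191763e-01 -3.73770890e-02  1.89869512e+00 -2.46043685e-04
  1.28020198e+00  7.74850264e-01]
(array([0.63733352, 0.08572897, 0.44262074]), array([-0.30297639, -0.06686791, -0.95064925])) [-5.86775241e-02 -4.34232154e-03  1.77585870e+00 -3.61854013e-04
  1.37060471e+00  1.29793909e+00] 3.225
```

View pics/w1.png

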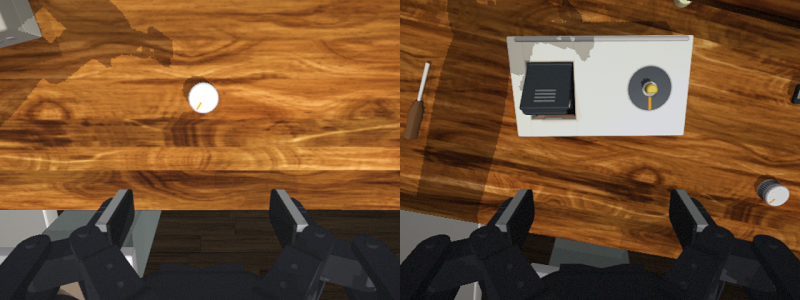

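The left image shows the knob at (203,97) with its orange pointer towards the lower left. The right image shows the radio, with the door at (547,88), the disc at (650,88) and its orange line pointing almost straight to the front. I'll measure both by colour masks.

```bash
python3 - <<'E'
from h import *
import pickle
def big(m,box):
    z=np.zeros(m.shape,np.uint8);u0,v0,u1,v1=box;z[v0:v1,u0:u1]=m[v0:v1,u0:u1]*255
    cs,_=cv2.findContours(z,cv2.RETR_EXTERNAL,cv2.CHAIN_APPROX_NONE);return max(cs,key=cv2.contourArea),z
f=pickle.load(open("wk.pkl","rb"));h=cv2.cvtColor(f["image"],cv2.COLOR_RGB2HSV)
bright=(h[...,1]<60)&(h[...,2]>170)
k,_=big(bright,(255,105,315,170))
k=cv2.convexHull(k);P=np.array([onz(f,*p[0],.03)[:2] for p in k],np.float32);(kc,kr)=cv2.minEnclosingCircle(P);print("knob",kc,kr,cv2.fitEllipse(P))
inside=cv2.drawContours(np.zeros(bright.shape,np.uint8),[k],-1,1,-1)>0
org=inside&(h[...,1]>100)&(h[...,0]<25)
v,u=np.nonzero(org);Q=np.array([onz(f,a,b,.03)[:2] for a,b in zip(u,v)]);d=Q-kc
print("pointer n",len(Q),Q.mean(0)-kc,"dir from centre",np.arctan2(*(d.mean(0)[::-1])),np.hypot(*d.T).max())
l=cv2.fitLine(Q.astype(np.float32),cv2.DIST_L2,0,.01,.01).ravel();print("line",l,np.arctan2(l[1],l[0]))
f=pickle.load(open("wr.pkl","rb"));h=cv2.cvtColor(f["image"],cv2.COLOR_RGB2HSV)
bright=(h[...,1]<70)&(h[...,2]>140)
r,_=big(bright,(140,40,415,200));P=np.array([onz(f,*p[0],.075)[:2] for p in r],np.float32);R=cv2.minAreaRect(P);print("radio",R,cv2.boxPoints(R).tolist())
dark=(h[...,2]<105)
d,_=big(dark,(305,80,400,165));d=cv2.convexHull(d);P=np.array([onz(f,*p[0],.075)[:2] for p in d],np.float32);print("disc",cv2.minEnclosingCircle(P),cv2.fitEllipse(P))
dc=np.array(cv2.fitEllipse(P)[0])
inside=cv2.drawContours(np.zeros(dark.shape,np.uint8),[d],-1,1,-1)>0
org=inside&(h[...,1]>130)&(h[...,0]<25)&(h[...,2]>130)
v,u=np.nonzero(org);Q=np.array([onz(f,a,b,.0755)[:2] for a,b in zip(u,v)]);s=np.hypot(*(Q-dc).T)>.014;Q=Q[s]
e=Q-dc;print("mark",len(Q),e.mean(0),np.arctan2(*e.mean(0)[::-1]),np.hypot(*e.T).max())
l=cv2.fitLine(Q.astype(np.float32),cv2.DIST_L2,0,.01,.01).ravel();print("line",l,np.arctan2(l[1],l[0]))
a=cv2.resize(f["image"][70:205,150:410],(800,415),interpolation=cv2.INTER_CUBIC);cv2.imwrite("pics/radz.png",a[:,:,::-1])
E
```

```text
knob (0.47698333859443665, -0.308147668838501) 0.023340700194239616 ((0.47720515727996826, -0.3082439601421356), (0.04568082466721535, 0.04620665684342384), 172.8232421875)
pointer n 24 [-0.01070348  0.00619209] dir from centre 2.6171235006793845 0.023592294230220266
line [ 0.00499755 -0.9999875   0.46627986 -0.30195558] -1.5657988
radio ((0.6087218523025513, 0.08129538595676422), (0.14873285591602325, 0.26892003417015076), 12.769025802612305) [[0.5064760446548462, 0.19599349796772003], [0.5659130811691284, -0.06627584993839264], [0.7109676599502563, -0.03340272605419159], [0.6515306234359741, 0.22886662185192108]]
disc ((0.6252412796020508, 0.007951091974973679), 0.03251423314213753) ((0.6252411007881165, 0.00793373491615057), (0.0644274577498436, 0.0646989643573761), 126.34701538085938)
mark 67 [-0.02195487 -0.00669287] -2.845695143898662 0.03202714562328294
line [0.9628939  0.2698803  0.60328627 0.00124086] 0.2732687
```

View pics/radz.png

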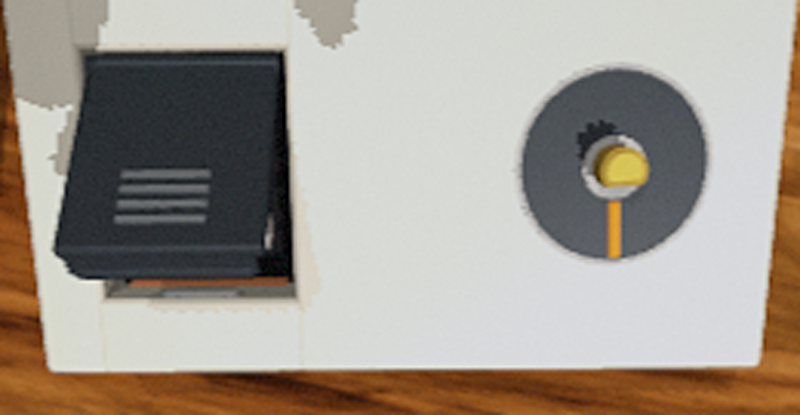

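The crop shows the door hinge edge at crop v≈55 (u 88-285) and the bay's near edge at v≈298. The D-shaft is at (622,168), with the flat and orange line towards the front.

```bash
python3 - <<'E'
from h import *
import pickle
f=pickle.load(open("wr.pkl","rb"))
y=.22;c=np.array([.6087,.0813]);X=np.array([np.cos(y),np.sin(y)]);Y=np.array([-X[1],X[0]])
for n,u,v in [("hingeL",85,52),("hingeR",286,52),("nearL",103,298),("nearR",298,299)]:
    p=onz(f,150+u*260/800,70+v*135/415,.075)[:2];q=p-c;print(n,p,q@X,q@Y)
E
```

```text
hingeL [0.62326966 0.19490436] 0.039010328653640784 0.10768667072322637
hingeR [0.63791786 0.12761841] 0.038621679129320526 0.03882581499626074
nearL [0.53922154 0.17844692] -0.046603514441807777 0.10996768544108944
nearR [0.55413778 0.10809282] -0.04740014863944264 0.03805413799497962
```

```bash
python3 - <<'E'
from h import *
y=.22;c=np.array([.6087,.0813]);X=np.array([np.cos(y),np.sin(y)]);Y=np.array([-X[1],X[0]])
P=lambda a,b,z:np.r_[c+a*X+b*Y,z]
R=down(-np.pi/2+y);grip(0)
move_to(P(-.004,.073,.19),R)
o=lambda t,r:print(t,r,get_obs()["tool_pos"],get_obs()["wrist_force"],get_obs()["clock"])
o(1,movel(P(-.004,.073,.079),feed=.06,force_limit=25))
movel(P(-.004,.073,.1),feed=.1)
movel(P(-.030,.073,.1),feed=.1)
o(2,movel(P(-.030,.073,.0725),feed=.04,force_limit=22))
wait(.2);o(3,0)
movel(P(-.03,.073,.2),feed=.2)
move_to(P(-.05,0,.30),R);f=grab_frame("wrist");save(f,"d",(100,20,460,260),2.2);o(4,0)
E
```

```text
1 False [0.58873098 0.15167496 0.08150833] [-5.56236764 -2.1249245  11.92160411] 6.6083
2 False [0.56339871 0.1459112  0.07441156] [-6.09069415 -1.61882958 12.73919749] 8.2167
3 0 [0.56341541 0.1459199  0.07442244] [-6.09233544 -1.4892705  13.47668937] 8.4167
4 0 [0.55888904 0.07075968 0.29713991] [-0.91703668 -0.1729865  -0.576974  ] 9.825
```

View pics/d.png

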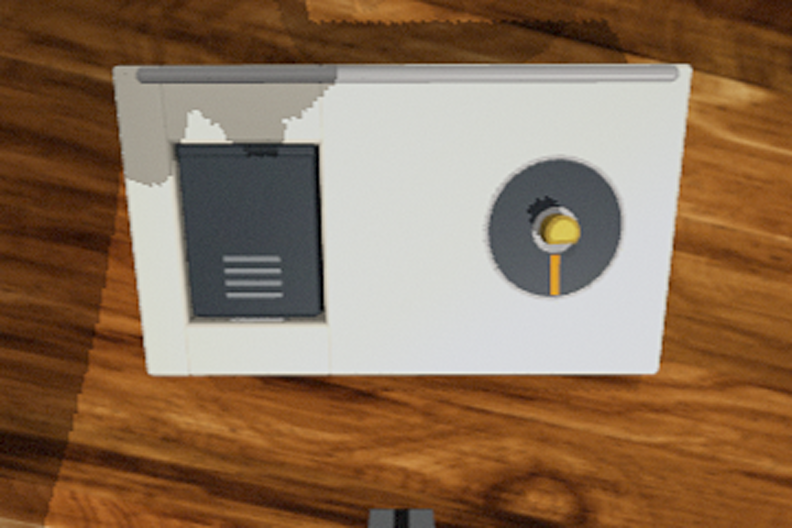

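The door lies flush, and the tip reading of z=0.0744 under load agrees that it is shut. Next is a closer look at the knob.

```bash
cat >> h.py <<'E'
def knob_meas(f,c0,z=.03):
    h=cv2.cvtColor(f["image"],cv2.COLOR_RGB2HSV);u,v=proj(f,np.r_[c0,z]);r=.03*f["fx"]/(.26)
    m=((h[...,1]<70)&(h[...,2]>150)).astype(np.uint8)*255
    g=np.zeros_like(m);cv2.circle(g,(int(u),int(v)),int(r),255,-1);m&=g
    cs,_=cv2.findContours(m,cv2.RETR_EXTERNAL,cv2.CHAIN_APPROX_NONE);k=cv2.convexHull(max(cs,key=cv2.contourArea))
    P=np.array([onz(f,*p[0],z)[:2] for p in k],np.float32);e=cv2.fitEllipse(P);kc=np.array(e[0])
    ins=cv2.drawContours(np.zeros_like(m),[k],-1,1,-1)>0
    V,U=np.nonzero(ins&(h[...,1]>110)&(h[...,0]<25)&(h[...,2]>110));Q=np.array([onz(f,a,b,z)[:2] for a,b in zip(U,V)])
    Q=Q[np.hypot(*(Q-kc).T)<.0215];d=Q.mean(0)-kc
    l=cv2.fitLine(Q.astype(np.float32),cv2.DIST_HUBER,0,.001,.001).ravel()
    print("knob",kc,e[1],"n",len(Q),"dir",np.arctan2(d[1],d[0]),"line",np.arctan2(l[1],l[0]),"r",np.hypot(*(Q-kc).T).min(),np.hypot(*(Q-kc).T).max())
E
python3 - <<'E'
from h import *
grip(.085)
move_to([.47,-.308,.15],down(-np.pi/2))
f=grab_frame("wrist");u,v=map(int,proj(f,[.477,-.308,.03]));print(u,v)
save(f,"k2",(u-60,v-60,u+60,v+60),4);knob_meas(f,np.array([.477,-.308]));print(get_obs()["clock"])
E
```

```text
282 189
knob [ 0.47756451 -0.30813122] (0.04584253951907158, 0.04601338505744934) n 38 dir 2.6352060759496445 line -0.5331474 r 0.008138693682608528 0.020309682770995346
12.2
```

View pics/k2.png

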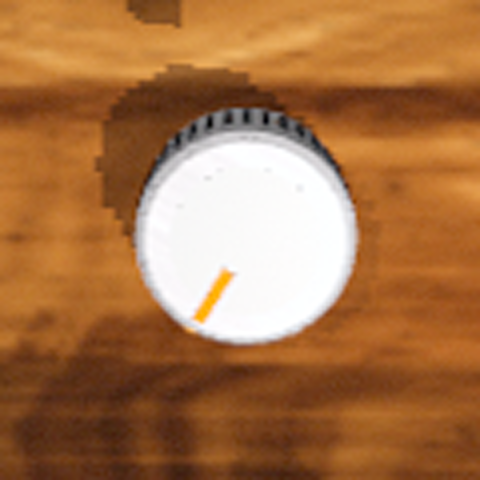

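Knob centre is (0.4775,-0.3081) with the pointer at 2.63 rad, which agrees with the first measurement. I'll grasp it and carry it above the shaft.

```bash
python3 - <<'E'
from h import *
R=down(-np.pi/2)
movel([.4775,-.3081,.05],R,feed=.15)
print(movel([.4775,-.3081,.002],feed=.08,force_limit=10),get_obs()["tool_pos"])
grip(.03);o=get_obs();print(o["tool_pos"],o["grip_width"],o["finger_force"])
movel([.4775,-.3081,.16],feed=.15)
R2=down(-np.pi/2+.805)
move_to([.6252,.0079,.135],R2)
f=grab_frame("wrist");save(f,"in",(80,100,480,400),2);o=get_obs();print(o["tool_pos"],o["grip_width"],o["wrist_force"],o["clock"],o["joint_pos"])
E
```

```text
False [ 0.47761013 -0.30821351  0.00191785]
[ 0.47813134 -0.30870816  0.00293279] 0.04436150495942631 61.49431942845695
[0.62518646 0.00652389 0.13507835] 0.044648156998397893 [-0.20203221  0.1836355  -0.63258477] 16.7917 [-1.51498011e-01  2.71393684e-01  1.77953592e+00 -4.44225634e-04
  1.09054334e+00  6.16438956e-01]
```

View pics/in.png

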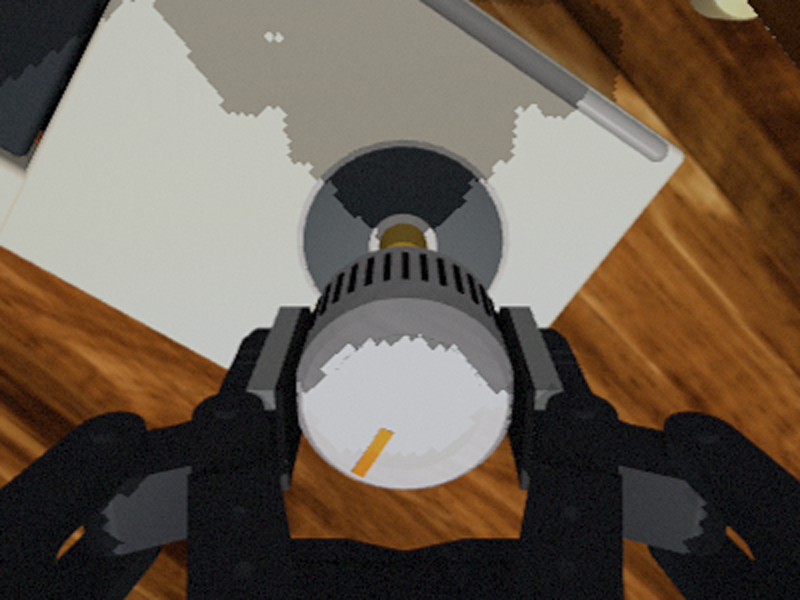

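The picture shows the knob held level between the pads, with its pointer at crop (355-390, 430-473) and the disc behind at (405,240). I'll recheck the pointer direction and the tool position before inserting.

```bash
python3 - <<'E'
from h import *
o=get_obs();print(o["tool_pos"],o["ee_rot"][:,1] if hasattr(o["ee_rot"],"shape") else o["ee_rot"],o["clock"])
f=grab_frame("wrist");h=cv2.cvtColor(f["image"],cv2.COLOR_RGB2HSV)
zt=o["tool_pos"][2]+.027
m=((h[...,1]>110)&(h[...,0]<25)&(h[...,2]>130));g=np.zeros(m.shape,bool);g[308:342,250:282]=1;m&=g
V,U=np.nonzero(m);Q=np.array([onz(f,a,b,zt)[:2] for a,b in zip(U,V)]);l=cv2.fitLine(Q.astype(np.float32),cv2.DIST_L2,0,.001,.001).ravel()
d=Q.mean(0)-o["tool_pos"][:2];print(len(Q),"line",np.arctan2(l[1],l[0]),"dir",np.arctan2(d[1],d[0]),np.hypot(*d))
# edges of knob top left/right/bottom (crop px)
for u,v in [(299,393),(512,393),(405,489),(405,296)]:print(onz(f,80+u/2,100+v/2,zt))
d=(h[...,2]<115).astype(np.uint8)*255; 
for u,v in [(302,240),(506,240),(405,142)]:print("disc",onz(f,80+u/2,100+v/2,.075))
E
```

```text
[0.62518646 0.00652389 0.13507835] [ 7.19487816e-01 -6.94504987e-01  3.25423689e-04] 16.7917
169 line 0.2535004 dir -2.863065203258901 0.01461658776453994
[0.61085691 0.02301432 0.16207835]
[ 0.64217235 -0.00724176  0.16207835]
[ 0.60977622 -0.00931132  0.16207835]
[0.64159151 0.02365866 0.16207835]
disc [0.60219068 0.0316103  0.075     ]
disc [ 0.65065446 -0.01520894  0.075     ]
disc [0.64956166 0.03170538 0.075     ]
```

```bash
python3 - <<'E'
from h import *
movel([.6254,.0085,.108],feed=.08);wait(.3)
o=get_obs();print(o["tool_pos"],o["wrist_force"])
b=movel([.6254,.0085,.090],feed=.02,force_limit=4)
wait(.1);o=get_obs();print(b,o["tool_pos"],o["wrist_force"],o["torque"],o["grip_width"],o["clock"])
E
```

```text
[0.62574654 0.00853049 0.10855815] [ 0.54140463  0.26715056 -1.40418916]
False [0.62555354 0.00848349 0.09023777] [ 0.63695119 -0.58505302 -0.36288213] [ 0.02687684  0.0020704  -0.03570146] 0.04444872170527433 18.7833
```

The knob slid onto the shaft without resistance. Next I'll push it home and press.

```bash
python3 - <<'E'
from h import *
def p(t,b=None):
    o=get_obs();print(t,b,o["tool_pos"],o["wrist_force"],round(o["finger_force"],1),o["clock"])
for z in (.087,.085,.083,.081):
    b=movel([.6255,.0085,z],feed=.02,force_limit=15);wait(.3);p(z,b)
    if b:break
f=grab_frame("wrist");save(f,"fit",(80,100,480,400),2)
E
```

```text
0.087 False [0.62555063 0.00851045 0.08708389] [ 0.80527788 -0.19824468  0.00623306] 61.2 19.3833
0.085 False [0.62597765 0.0084391  0.08546023] [1.87732963 0.18481846 2.30351349] 61.2 19.9333
0.083 False [0.62593568 0.00843749 0.08337366] [0.9153403  1.0804921  4.04649403] 61.4 20.4833
0.081 False [0.62597358 0.00845085 0.0816816 ] [-1.28572424e-03 -1.92854698e-01  6.48925380e+00] 61.5 21.0333
```

View pics/fit.png

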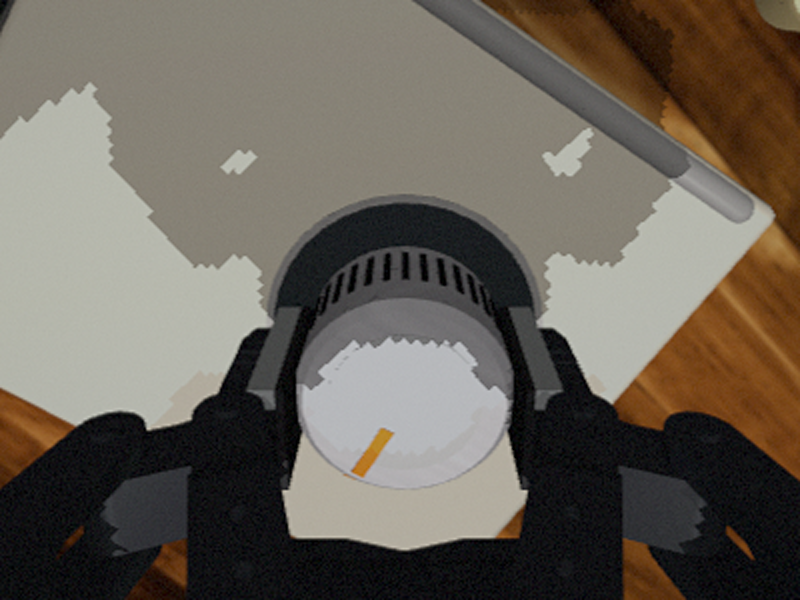

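The knob is seated. The force is rising along the spring curve (about 6.5-7 N, so about 3.5-4 mm in), so I'll press to the stop and hand in.

```bash
python3 - <<'E'
from h import *
b=movel([.6256,.0085,.0788],feed=.02,force_limit=15);wait(.5)
o=get_obs();print(b,o["tool_pos"],o["wrist_force"],o["torque"],o["finger_force"],o["clock"])
if o["wrist_force"][2]>7: print(job_done())
E
```

```text
False [0.62605893 0.00843834 0.08073067] [-2.93512203  0.2011338  11.3917205 ] [0.07405602 0.32117918 0.05409538] 62.45756871881895 21.8417
the job is handed in; nothing more can be done
None
```

I shut the battery door, fitted the knob flat to flat on the shaft and pressed it in to its stop, and handed the job in at about 22 s with the knob still held; the screwdriver, stapler and tape were not approached, and the judge's verdict was not shown to me.

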